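Third hand: hold a wooden bracket against the stand's back board

ROBOT

A 6-joint arm with a two-finger parallel gripper is mounted at the origin on the work surface. World frame = base frame: x ahead of the robot, y to its left, z up, the work surface at z = 0. Lengths are in m, angles in rad, forces in N, time in s.
With the tool pointing down it reaches from about 0.425 to 0.95 m from the base axis. Payload 3.5 kg.
Tool frame: the origin (TCP) lies on the centre line of the jaws, within the pads' length; the fingertips stand 17 mm ahead of it and the grasp point (between the pads) lies 2 mm behind it; z points along the fingers, y is the direction in which the jaws open and shut (so a half turn about z gives the same grasp; the last joint's range is limited). The gripper opens to 85 mm and grips with 20 to 120 N. Pads are 22 mm wide; open, the fingers measure 114 mm over their backs; the gripper's body (76 mm by 85 mm) begins 54 mm behind the grasp point. The pads swing forward as they close: fully open they stand 13 mm farther back than shut.
Start: joints at [1.174, 0.286, 1.577, -0, 1.279, -0.15], TCP at [0.165, 0.655, 0.248] pointing down, gripper open.
Joint ranges: [-2.77, 2.77], [-0.9, 2.22], [0.21, 2.48], [-1.53, 4.67], [0.24, 2.81], [-2.84, 2.84]. Speed limits (rad/s): [2.79, 2.79, 3.14, 3.14, 3.14, 3.14].

INTERFACE

Orientations are given as [roll, pitch, yaw] about the fixed x, y, z axes, in that order (R = Rz(yaw) Ry(pitch) Rx(roll)).
In Python, from cell import env gives the robot as it stands. The module is installed in compiled form; this text tells all that it offers.
- The arm moves only by the tool servo_tool, never from a script. Its argument "series" is a list of rows, each an object with "offset": the shift along the tool's x, y, z in mm, a list of three; "rot": the turn, a rotation vector about the tool's x, y, z in rad, a list of three; "claw": the closure, from -1 (fully open) to 1 (shut). A call has 1 to 20 rows; each row is the pose to reach, as a shift and turn from the pose commanded when the call began, along the tool's axes at that moment; what a row does not reach only later rows make up. A row lasts 1/12 s, in which the tool goes at most 41.7 mm and 7.16 degrees, less where a joint would pass 70% of its speed; a pose out of reach is approached as far as the arm can. A call with a gripper value outside its range is refused whole. The fingers move at their own pace and stop on an object; "force" is the grip in N (left out, the last holds). Time passes only in rows, so rows that repeat a pose let the fingers close. It gives the time, the measured TCP pose, the force and the opening at its end, in the units of the state.
- env.get_state(): the state, without advancing time (a new reading comes with each control period).
- env.grab_frame(name): name is "side" or "top"; returns the picture (384x512x3 uint8, red, green, blue); there is no depth.
- env.calibration(name): a dict with "fx", "fy", "cx", "cy" (pixels), "view" (4x4, takes a point from world to camera coordinates). Camera axes: x right, y down, z forward; pixel columns grow to the right and rows downward; lengths in m; the calibration is good to about 2 mm. A picture is of the moment at which its call begins. calibration takes no time and is no camera call.
- env.close_job(): hands the job in, once; it reports no verdict.
Trained networks look in the newest picture that a camera, given by its name, has taken for a name from the list of things; names that differ only in an ending like _2 or _b are one class to them, and where a whole thing is asked for, a point or a joint stands for the part that bears it (a point fixed in the world has none). Each returns a list of dicts, best first, with "confidence" (0 to 1); they miss things now and then, are a little off and sometimes report something else, mostly with a low value. They report only what shows in the picture. A call takes as long as a camera call. They do not tell look-alikes from the thing itself.
- env.search_frame(camera, label): "location" ([x, y, z] in m, in world coordinates, good to about 4 mm: the middle of the surface that is visible of it).
- env.place_of(camera, label): "location" ([x, y, z] in m, in world coordinates, good to about 4 mm: a listed point, or the origin of a listed thing).
The state is a dict: "time_s": time; "q": joint angles; "joint_vel": joint speeds; "effort": joint torques, N m; "position": TCP position; "eef_rot": TCP orientation; "force": force on the tool from outside, world axes, zero at the start; "wrist_torque": the same for the moment, N m; "opening": finger opening in m.
Only numpy, scipy, OpenCV 4.12 (cv2) and the standard library are available. Lean on these libraries where they do the work, as an engineer would, in place of code of your own. Each camera call takes 0.05 s, during which the arm holds its last target. There are 200 camera calls.

TASK

Lift the lid of the wooden case by its front tab and open it until it rests back on its stop, then take out the T-shaped bracket and bring it, the same way up, on or just clear of the foot board of the little plywood stand, its flat back flush against the upright back board and centred across its width. Press it so that the back board itself takes a steady push of about 12 newtons, as a third hand for the maker who will screw it on: finish while still pressing, do not let go. Leave the other things on the bench where they are.

Things in the scene. Friction and masses are not known exactly. Their poses are not given: they have to be found in the camera images.
- case: (mm) Open-topped wooden case, fixed to the bench, outside 160 (x) x 220 (y) x 56 high, walls and floor 7 thick, the mouth closed by the lid. Origin: centre of its underside. Its x points from the front (robot side, where the lid's tab is) to the hinge at the far side, z up.
- lid (a joint): Angle of the case's hinged lid: 0 closed, grows as its front edge is lifted, stop at 1.95 rad (leaning back, away from the robot). The lid is a flat board 164 x 224 x 10 mm, about 0.22 kg (hidden, varies); unheld it falls shut below about 1.6 rad and falls gently open onto its stop above that.
- lid_tab (a point): (mm) Point on the lid: centre of the light wooden tab (24 wide in y, 10 thick) that sticks out 32 from the middle of the lid's front edge. The point is 182 from the hinge line, 14 from the tab's free end. Closed, the tab is level, 62 above the bench, free below; it can be pinched across its 24 width from above and turns between the pads as the lid swings.
- lid_hinge (a point): (mm) Fixed point in the middle of the lid's hinge line, at the underside of the closed lid, 57 above the bench; its axes are those of the case, the hinge line runs along y and turns positive about +y. Lid angle 0 puts the tab point at x -182, z +5 from here.
- bracket: (mm) Loose T-shaped light wooden bracket, about 0.12 kg, standing on the case's floor. Back plate 90 wide (y) x 12 thick (x) x 44 high; from its front middle a rib 14 thick (y), 44 high runs from x = -12 to x = -70. Origin: bottom middle of the plate's flat back; x points out of that back (the way to press), z up. Pinch the rib from above, some 45 from the back. Dark pilot holes in the plate.
- stand: (mm) Plywood stand, fixed to the bench: a foot board 140 (x) x 160 (y) x 15 thick. Origin on the bench, straight under the middle of the back board's front face; the foot board reaches from x = -125 to x = +15; x points from the open front to the back board, z up. The case and the stand may change sides of the bench.
- board: (mm) The stand's upright back board, rigid, 110 wide (y) x 15 thick x 70 high, standing on the far end of the foot board; its top is 85 above the bench. Origin: bottom middle of its front face (same point as seat); x points into the board.
- seat (a point): (mm) Where the bracket's origin belongs: bottom middle of the back board's rigid front face, level with the top of the foot board, 15 above the bench. x points into the board (the push), y along it, z up. If the bracket also bears down on the foot board, drag there takes up part of the hand's push, so the board feels less: keep that load off, 1 to 3 of air below is fine.
- vise_block: (mm) Bystander: stepped hardwood block 50 x 55 x 44 high, origin at the centre of its underside.
- jar: (mm) Bystander: small amber jar with a dark lid, 48 in diameter, 60 high, origin at the centre of its underside.
- driver: Bystander: screwdriver lying on the bench, pointing along its x.
Things that resemble listed ones, but are neither listed nor needed, are in the scene too. Leave any black or grey look-alike of the stand alone.

How it is judged:
By the outcome, as a careful person would: the job done as asked, in the order asked, and still so for the second after the job is handed in, while the arm keeps its last pose, push and grip.
It also fails if it takes over 70 s, if anything falls off the work surface, if the arm or the gripper's body presses on something with over 40 N, if the wrist force passes 120 N, or if a joint passes its speed limit or range.

## Working session

There is one attempt and no reset: what is moved stays moved. The work goes in short steps, Python scripts to look and compute and a tool call to move; the robot and the scene stay as the last step left them, time stands still between calls to the robot, and variables do not carry over. Pictures are saved under pics/ and viewed, about 8 in all and at most 12, crops included, and the job is handed in when it is done.

Besides the shell and the picture viewer there is one more tool, called after ">>>" as a command line: name --argument value ..., lists and objects as JSON in quotes. servo_tool: Moves the arm, as the interface text tells. Its arguments: {"type":"object","properties":{"series":{"type":"array","items":{"type":"object","properties":{"offset":{"type":"array","items":{"type":"number"}},"rot":{"type":"array","items":{"type":"number"}},"claw":{"type":"number"}}}},"force":{"type":"number"}},"required":["series"]}

```bash
mkdir -p pics; ls; cat > h.py <<'E'
from cell import env
import numpy as np, cv2
def snap(c,n):
    f=env.grab_frame(c); cv2.imwrite(f'pics/{n}.png',f[:,:,::-1]); return f
def st():
    s=env.get_state(); print({k:np.round(s[k],4).tolist() for k in ('time_s','position','eef_rot','force','opening','q')}); return s
def proj(c,P):
    k=env.calibration(c); P=np.atleast_2d(P); p=(np.c_[P,np.ones(len(P))]@np.array(k['view']).T)[:,:3]
    return np.c_[k['fx']*p[:,0]/p[:,2]+k['cx'],k['fy']*p[:,1]/p[:,2]+k['cy']]
def ray(c,uv,z):
    k=env.calibration(c); V=np.array(k['view']); R,t=V[:3,:3],V[:3,3]; o=-R.T@t
    d=R.T@np.array([(uv[0]-k['cx'])/k['fx'],(uv[1]-k['cy'])/k['fy'],1]); return o+d*(z-o[2])/d[2]
E
python3 - <<'E'
from h import *
st()
a=snap('top','t0'); b=snap('side','s0')
for l in ['case','lid','lid_tab','lid_hinge','stand','board','seat','bracket','vise_block','jar','driver']:
    for c in ['top','side']:
        print(l,c,'P',[(np.round(d['location'],3).tolist(),round(d['confidence'],2)) for d in env.place_of(c,l)][:3])
E
```

```text
pics
{'time_s': 0.0, 'position': [0.1646, 0.654, 0.2469], 'eef_rot': [-3.1392, -0.0003, 2.8948], 'force': [-0.0084, 0.2058, -0.046], 'opening': 0.0851, 'q': [1.174, 0.2872, 1.5782, -0.0, 1.2786, -0.15]}
case top P [([0.567, -0.258, 0.002], 0.82)]
case side P [([0.572, -0.256, -0.004], 0.63), ([0.522, 0.256, 0.016], 0.23), ([0.438, 0.008, 0.001], 0.15)]Traceback (most recent call last):
  File "<stdin>", line 6, in <module>
ValueError: it knows: board, bracket, case, driver, jar, lid_hinge, lid_tab, seat, stand, vise_block
```

```bash
python3 -c "
import cv2,numpy as np
a=cv2.imread('pics/t0.png');b=cv2.imread('pics/s0.png')
cv2.imwrite('pics/a0.png',cv2.resize(a,(800,600)));cv2.imwrite('pics/b0.png',cv2.resize(b,(800,600)))"
```

```text
(no output)
```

View pics/a0.png

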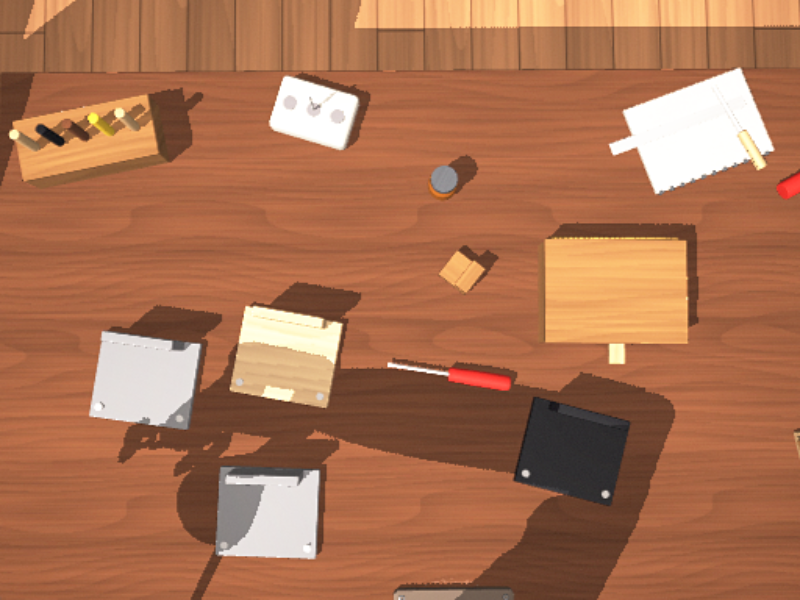

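View pics/b0.png

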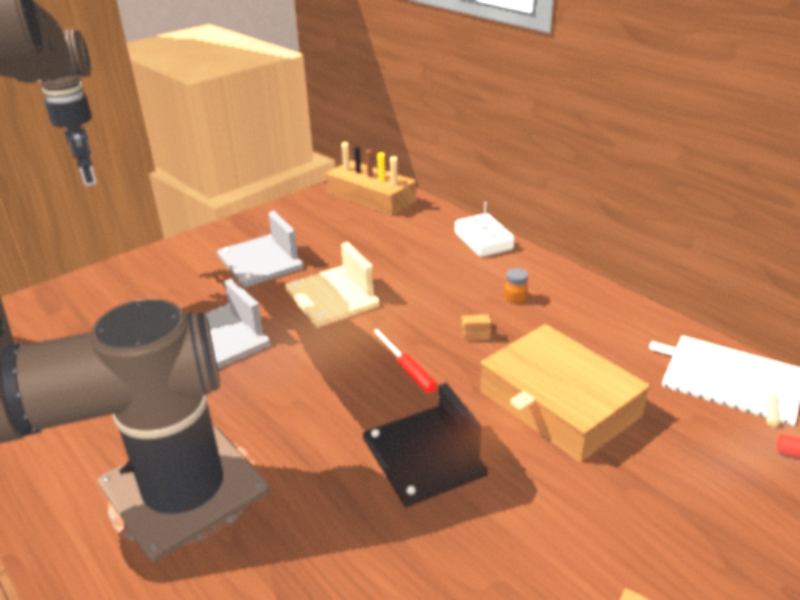

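Top view: lidded case at (617,290) with its tab at (617,354), plywood stand at (288,355), vise block at (463,270), jar at (443,180) and driver at (450,375). The grey and black stands are look-alikes. The case is roughly aligned with the world axes; next I measure its edges.

```bash
python3 - <<'E'
from h import *
for l in ['lid_tab','lid_hinge','stand','seat','board','vise_block','jar','driver']:
    for c in ['top','side']:
        print(l,c,[(np.round(d['location'],3).tolist(),round(d['confidence'],2)) for d in env.place_of(c,l)][:3])
s=512/800
for n,uv,z in [('lidFL',(546,343),.067),('lidFR',(688,343),.067),('lidBR',(686,238),.067),('lidBL',(545,239),.067),('tabtip',(617,363),.067),
  ('foot_fl',(231,391),.015),('foot_fr',(326,407),.015),('foot_br',(343,321),.015),('bd_tl',(247,307),.085),('bd_tr',(325,320),.085),('bd_ftr',(322,329),.085)]:
    print(n,np.round(ray('top',np.array(uv)*s,z),4)[:2])
im=cv2.imread('pics/t0.png'); o=cv2.resize(im[185:265,140:230],None,fx=6,fy=6,interpolation=cv2.INTER_CUBIC)
o2=cv2.resize(im[145:240,340:450],None,fx=5,fy=5,interpolation=cv2.INTER_CUBIC)
w=np.zeros((480,540+ 250,3),np.uint8); cv2.imwrite('pics/c1.png',o)
E
```

```text
lid_tab top [([0.467, -0.253, 0.063], 0.8), ([0.653, -0.258, 0.056], 0.71)]
lid_tab side [([0.469, -0.256, 0.061], 0.71)]
lid_hinge top [([0.653, -0.258, 0.058], 0.89)]
lid_hinge side [([0.651, -0.257, 0.06], 0.95), ([0.439, 0.005, 0.004], 0.27)]
stand top [([0.524, 0.259, -0.0], 0.87), ([0.486, 0.484, 0.004], 0.83), ([0.365, -0.21, 0.006], 0.81)]
stand side [([0.49, 0.491, -0.002], 0.96), ([0.52, 0.258, -0.002], 0.91), ([0.275, 0.296, -0.002], 0.88)]
seat top [([0.517, 0.259, 0.013], 0.82), ([0.364, -0.207, 0.017], 0.71), ([0.278, 0.294, 0.019], 0.68)]
seat side [([0.49, 0.487, 0.012], 0.89), ([0.27, 0.292, 0.018], 0.83), ([0.524, 0.259, 0.015], 0.74)]
board top [([0.489, 0.486, 0.012], 0.92), ([0.523, 0.254, 0.016], 0.59), ([0.366, -0.21, 0.014], 0.55)]
board side [([0.523, 0.256, 0.016], 0.75), ([0.488, 0.49, 0.014], 0.75), ([0.366, -0.209, 0.02], 0.66)]
vise_block top [([0.601, -0.018, 0.0], 0.94)]
vise_block side [([0.606, -0.02, 0.0], 0.54)]
jar top [([0.751, 0.007, -0.0], 0.53)]
jar side [([0.751, 0.01, -0.0], 0.64)]
driver top [([0.439, 0.009, -0.0], 0.63)]
driver side [([0.439, 0.004, 0.0], 0.74)]
lidFL [ 0.4851 -0.1459]
lidFR [ 0.4832 -0.3679]
lidBR [ 0.6484 -0.3703]
lidBL [ 0.6485 -0.1478]
tabtip [ 0.453  -0.2559]
foot_fl [0.4129 0.3547]
foot_fr [0.3858 0.2015]
foot_br [0.5246 0.1735]
bd_tl [0.5439 0.3164]
bd_tr [0.523  0.1968]
bd_ftr [0.5092 0.2014]
```

View pics/c1.png

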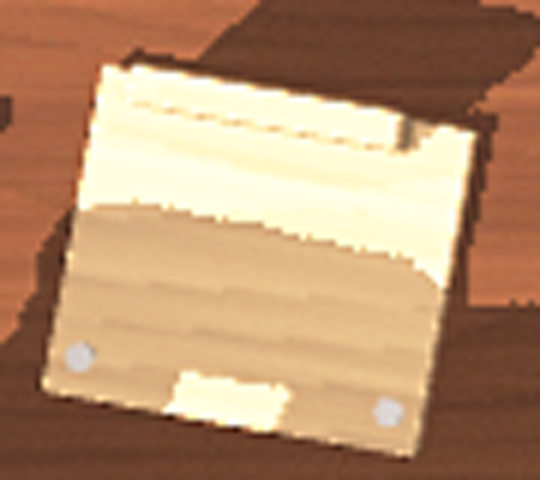

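Stand yaw comes out near -0.19 rad and case yaw near 0. I'm moving the arm round to above the tab now.

>>> servo_tool --series '[{"offset": [-35,-14,0],"rot": [0,0,-0.05],"claw": -1},{"offset": [-70,-28,0],"rot": [0,0,-0.1]},{"offset": [-107,-42,0],"rot": [0,0,-0.15]},{"offset": [-145,-57,0],"rot": [0,0,-0.2]},{"offset": [-183,-72,0],"rot": [0,0,-0.247]},{"offset": [-220,-86,0],"rot": [0,0,-0.247]},{"offset": [-257,-101,0],"rot": [0,0,-0.247]},{"offset": [-294,-116,0],"rot": [0,0,-0.247]},{"offset": [-327,-130,0],"rot": [0,0,-0.247]},{"offset": [-347,-165,0],"rot": [0,0,-0.247]},{"offset": [-367,-200,0],"rot": [0,0,-0.247]},{"offset": [-387,-236,0],"rot": [0,0,-0.247]},{"offset": [-407,-272,0],"rot": [0,0,-0.247]},{"offset": [-428,-308,0],"rot": [0,0,-0.247]},{"offset": [-449,-344,0],"rot": [0,0,-0.247]},{"offset": [-470,-380,0],"rot": [0,0,-0.247]},{"offset": [-491,-416,0],"rot": [0,0,-0.247]},{"offset": [-511,-452,0],"rot": [0,0,-0.247]},{"offset": [-531,-489,0],"rot": [0,0,-0.247]}]'

```text
validation failed for argument at $.se...
```

>>> servo_tool --series '[{"offset": [-35,-14,0],"rot": [0,0,-0.05],"claw": -1},{"offset": [-107,-42,0],"rot": [0,0,-0.15],"claw": -1},{"offset": [-183,-72,0],"rot": [0,0,-0.247],"claw": -1},{"offset": [-327,-130,0],"rot": [0,0,-0.247],"claw": -1},{"offset": [-327,-130,0],"rot": [0,0,-0.247],"claw": -1},{"offset": [-327,-130,0],"rot": [0,0,-0.247],"claw": -1},{"offset": [-327,-130,0],"rot": [0,0,-0.247],"claw": -1},{"offset": [-327,-130,0],"rot": [0,0,-0.247],"claw": -1},{"offset": [-327,-130,0],"rot": [0,0,-0.247],"claw": -1},{"offset": [-531,-489,0],"rot": [0,0,-0.247],"claw": -1},{"offset": [-531,-489,0],"rot": [0,0,-0.247],"claw": -1},{"offset": [-531,-489,0],"rot": [0,0,-0.247],"claw": -1},{"offset": [-531,-489,0],"rot": [0,0,-0.247],"claw": -1},{"offset": [-531,-489,0],"rot": [0,0,-0.247],"claw": -1},{"offset": [-531,-489,0],"rot": [0,0,-0.247],"claw": -1},{"offset": [-531,-489,0],"rot": [0,0,-0.247],"claw": -1},{"offset": [-531,-489,0],"rot": [0,0,-0.247],"claw": -1},{"offset": [-531,-489,0],"rot": [0,0,-0.247],"claw": -1},{"offset": [-531,-489,0],"rot": [0,0,-0.247],"claw": -1}]'

```text
time_s: 2.58
position: [0.5606, 0.0482, 0.2487]
eef_rot: [-3.141, 0.001, 3.141]
force: [1.6, -0.2, 0.2]
opening: 0.0852
```

>>> servo_tool --series '[{"offset": [98,-304,60],"rot": [0,0,0],"claw": -1},{"offset": [98,-304,60],"rot": [0,0,0],"claw": -1},{"offset": [98,-304,60],"rot": [0,0,0],"claw": -1},{"offset": [98,-304,60],"rot": [0,0,0],"claw": -1},{"offset": [98,-304,60],"rot": [0,0,0],"claw": -1},{"offset": [98,-304,60],"rot": [0,0,0],"claw": -1},{"offset": [98,-304,60],"rot": [0,0,0],"claw": -1},{"offset": [98,-304,60],"rot": [0,0,0],"claw": -1},{"offset": [98,-304,100],"rot": [0,0,0],"claw": -0.3},{"offset": [98,-304,120],"rot": [0,0,0],"claw": -0.3},{"offset": [98,-304,120],"rot": [0,0,0],"claw": -0.3},{"offset": [98,-304,120],"rot": [0,0,0],"claw": -0.3}]'

```text
time_s: 3.58
position: [0.4617, -0.253, 0.1274]
eef_rot: [3.14, -0.002, 3.141]
force: [0.1, 0.7, 0.1]
opening: 0.0558
```

```bash
python3 - <<'E'
from h import *
st(); im=snap('top','t1'); b=snap('side','s1')
for c in ['top','side']:
    print(c,[(np.round(d['location'],3).tolist(),round(d['confidence'],2)) for d in env.place_of(c,'lid_tab')][:3])
x=cv2.imread('pics/s1.png'); p=proj('side',[.467,-.256,.062])[0].astype(int); print(p)
cv2.imwrite('pics/d1.png',cv2.resize(x[max(0,p[1]-70):p[1]+50,p[0]-80:p[0]+80],None,fx=4,fy=4,interpolation=cv2.INTER_CUBIC))
E
```

```text
{'time_s': 3.5833, 'position': [0.4617, -0.253, 0.1274], 'eef_rot': [3.1397, -0.0022, 3.1415], 'force': [0.0776, 0.6702, 0.0662], 'opening': 0.0558, 'q': [-0.6941, 0.0976, 2.033, 0.0, 1.0139, -2.2648]}
top [([0.465, -0.256, 0.063], 0.69)]
side [([0.468, -0.256, 0.059], 0.57), ([0.573, -0.258, -0.002], 0.27)]
[333 256]
```

View pics/d1.png

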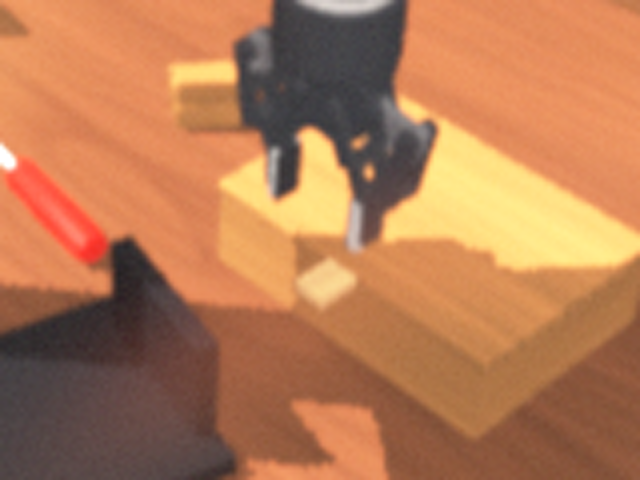

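The fingers (crop (283,180) and (360,225)) hang directly over the tab at (327,283). I descend and pinch it.

>>> servo_tool --series '[{"offset": [0,-3,30],"rot": [0,0,0],"claw": -0.3},{"offset": [0,-3,61],"rot": [0,0,0],"claw": -0.3},{"offset": [0,-3,61],"rot": [0,0,0],"claw": -0.1},{"offset": [0,-3,61],"rot": [0,0,0],"claw": 1},{"offset": [0,-3,61],"rot": [0,0,0],"claw": 1},{"offset": [0,-3,61],"rot": [0,0,0],"claw": 1},{"offset": [0,-3,61],"rot": [0,0,0],"claw": 1},{"offset": [0,-3,61],"rot": [0,0,0],"claw": 1},{"offset": [0,-3,61],"rot": [0,0,0],"claw": 1}]' --force 40

```text
time_s: 4.53
position: [0.4633, -0.2559, 0.0693]
eef_rot: [3.141, 0.002, 3.141]
force: [0.3, 5.4, 2.2]
opening: 0.0231
```

>>> servo_tool --series '[{"offset": [0,0,-9],"rot": [0,0,0],"claw": 1},{"offset": [-1,0,-19],"rot": [0,0,0],"claw": 1},{"offset": [-3,0,-28],"rot": [0,0,0],"claw": 1},{"offset": [-5,0,-37],"rot": [0,0,0],"claw": 1},{"offset": [-10,0,-56],"rot": [0,0,0],"claw": 1},{"offset": [-17,0,-73],"rot": [0,0,0],"claw": 1},{"offset": [-25,0,-90],"rot": [0,0,0],"claw": 1},{"offset": [-36,0,-106],"rot": [0,0,0],"claw": 1},{"offset": [-48,0,-121],"rot": [0,0,0],"claw": 1},{"offset": [-61,0,-134],"rot": [0,0,0],"claw": 1},{"offset": [-75,0,-146],"rot": [0,0,0],"claw": 1},{"offset": [-91,0,-157],"rot": [0,0,0],"claw": 1}]' --force 40

```text
time_s: 5.53
position: [0.5535, -0.257, 0.2249]
eef_rot: [-3.139, -0.001, -3.141]
force: [2.3, -2.5, -9.2]
opening: 0.0227
```

Forces are small, so I continue the arc. Relative offsets from here (θ≈1.0).

>>> servo_tool --series '[{"offset": [-17,0,-9],"rot": [0,0,0],"claw": 1},{"offset": [-34,0,-16],"rot": [0,0,0],"claw": 1},{"offset": [-52,0,-22],"rot": [0,0,0],"claw": 1},{"offset": [-71,0,-25],"rot": [0,0,0],"claw": 1},{"offset": [-90,0,-27],"rot": [0,0,0],"claw": 1},{"offset": [-108,0,-27],"rot": [0,0,0],"claw": 1},{"offset": [-127,0,-25],"rot": [0,0,0],"claw": 1},{"offset": [-146,0,-21],"rot": [0,0,0],"claw": 1},{"offset": [-154,0,-18],"rot": [0,0,0],"claw": 1},{"offset": [-154,0,-18],"rot": [0,0,0],"claw": 1}]' --force 40

```text
time_s: 6.37
position: [0.7091, -0.2592, 0.2448]
eef_rot: [-3.134, 0.004, -3.141]
force: [0.5, -4.1, 2.9]
opening: 0.0225
```

```bash
python3 - <<'E'
from h import *
st(); snap('top','t2'); snap('side','s2')
for c in ['top','side']:
  for l in ['lid_tab','bracket']:
    print(c,l,[(np.round(d['location'],3).tolist(),round(d['confidence'],2)) for d in env.place_of(c,l)][:3])
x=np.hstack([cv2.imread('pics/s2.png')[130:330,270:470],cv2.imread('pics/t2.png')[90:290,312:512]])
cv2.imwrite('pics/e2.png',cv2.resize(x,None,fx=2,fy=2,interpolation=cv2.INTER_CUBIC))
E
```

```text
{'time_s': 6.3667, 'position': [0.7091, -0.2592, 0.2448], 'eef_rot': [-3.1342, 0.0038, -3.1407], 'force': [0.498, -4.0697, 2.9344], 'opening': 0.0225, 'q': [-0.483, 0.4601, 1.358, -0.0049, 1.3167, -2.0534]}
top lid_tab [([0.694, -0.259, 0.234], 0.85), ([0.519, 0.255, 0.014], 0.27)]
top bracket [([0.597, -0.245, 0.003], 0.67)]
side lid_tab [([0.699, -0.26, 0.236], 0.62)]
side bracket [([0.596, -0.247, 0.01], 0.67)]
```

View pics/e2.png

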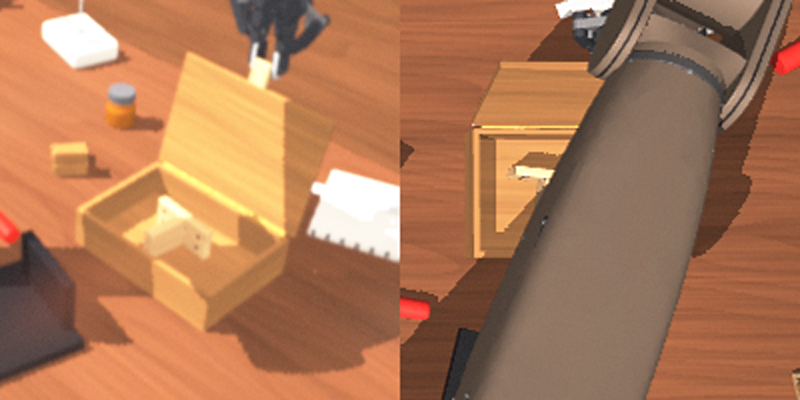

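The lid is past vertical (about 1.8 rad), with the tab still between the fingers at crop (262,72). I release it, rise and step aside.

>>> servo_tool --series '[{"offset": [0,0,0],"rot": [0,0,0],"claw": -0.4},{"offset": [0,0,0],"rot": [0,0,0],"claw": -0.4},{"offset": [0,0,-5],"rot": [0,0,0],"claw": -0.4},{"offset": [0,0,-20],"rot": [0,0,0],"claw": -0.4},{"offset": [0,0,-55],"rot": [0,0,0],"claw": -0.4},{"offset": [160,260,-55],"rot": [0,0,0],"claw": -0.4},{"offset": [160,260,-55],"rot": [0,0,0],"claw": -0.4},{"offset": [160,260,-55],"rot": [0,0,0],"claw": -0.4},{"offset": [160,260,-55],"rot": [0,0,0],"claw": -0.4},{"offset": [160,260,-55],"rot": [0,0,0],"claw": -0.4},{"offset": [160,260,-55],"rot": [0,0,0],"claw": -0.4},{"offset": [160,260,-55],"rot": [0,0,0],"claw": -0.4},{"offset": [160,260,-55],"rot": [0,0,0],"claw": -0.4},{"offset": [160,260,-55],"rot": [0,0,0],"claw": -0.4}]'

```text
time_s: 7.83
position: [0.5461, 0.0066, 0.2993]
eef_rot: [3.141, 0.002, -3.137]
force: [-0.4, -0.0, -0.2]
opening: 0.06
```

```bash
python3 - <<'E'
from h import *
st(); snap('top','t3'); snap('side','s3')
for c in ['top','side']:
  for l in ['lid_tab','bracket']:
    print(c,l,[(np.round(d['location'],3).tolist(),round(d['confidence'],2)) for d in env.place_of(c,l)][:3])
print(proj('top',[.59,-.25,.03]))
x=cv2.imread('pics/t3.png')[140:240,340:450]
cv2.imwrite('pics/f3.png',cv2.resize(x,None,fx=6,fy=6,interpolation=cv2.INTER_CUBIC))
E
```

```text
{'time_s': 7.8333, 'position': [0.5461, 0.0066, 0.2993], 'eef_rot': [3.1413, 0.0023, -3.1371], 'force': [-0.4478, -0.0268, -0.2418], 'opening': 0.06, 'q': [-0.1741, -0.0367, 1.8391, 0.0007, 1.337, -1.7496]}
top lid_tab [([0.718, -0.258, 0.225], 0.62)]
top bracket [([0.594, -0.248, 0.004], 0.79)]
side lid_tab [([0.723, -0.261, 0.226], 0.75), ([0.748, 0.011, 0.003], 0.16)]
side bracket [([0.594, -0.246, 0.01], 0.89)]
[[386.69749489 177.89159416]]
```

View pics/f3.png

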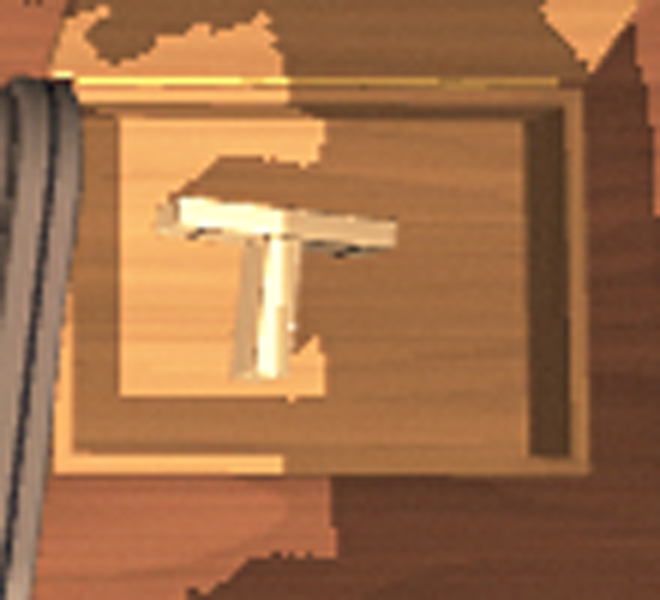

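```bash
python3 - <<'E'
from h import *
f=lambda u,v,z:ray('top',(340+u/6-.4,140+v/6-.4),z)[:2]
a,b=f(180,198,.051),f(397,222,.051); r0,r1=f(286,238,.051),f(268,376,.051)
o=(a+b)/2; print('back',a,b,o,np.linalg.norm(a-b),'yaw',np.arctan2((a-b)[0]*-1,(a-b)[1]))
print('rib',r0,r1,np.arctan2(*(r0-r1)[::-1]))
for yaw in(-.11,-.13): print(o-.045*np.array([np.cos(yaw),np.sin(yaw)]))
# model fit overlay residual: project corners
yaw=-.12;R=np.array([[np.cos(yaw),-np.sin(yaw)],[np.sin(yaw),np.cos(yaw)]])
for p in [(0,.045),(0,-.045),(-.07,.007),(-.07,-.007)]:
    w=o+R@np.array(p); q=proj('top',[*w,.051])[0]; print(p,(q+.4-[340,140])*6)
# stand
g=lambda u,v,z:ray('top',(140+u/6-.4,185+v/6-.4),z)[:2]
fl,fr,br,bl=g(42,388,.015),g(413,458,.015),g(477,132,.015),g(104,65,.015)
print('stand',fl,fr,br,bl)
for p,q in((fl,fr),(bl,br)): d=p-q;print(np.linalg.norm(d),np.arctan2(-d[0],d[1]))
for p,q in((fl,bl),(fr,br)): d=q-p;print(np.linalg.norm(d),np.arctan2(d[1],d[0]))
c=(fl+fr+br+bl)/4; yaw=-.19; print('seat',c+.055*np.array([np.cos(yaw),np.sin(yaw)]))
E
```

```text
back [ 0.60140499 -0.20182132] [ 0.59070867 -0.29162599] [ 0.59605683 -0.24672366] 0.09043943328287284 yaw -0.11854803775998783
rib [ 0.58441826 -0.24537293] [ 0.52729266 -0.23639829] -0.15582988389115834
[ 0.5513288  -0.24178363]
[ 0.55143654 -0.24089012]
(0, 0.045) [180.54213092 197.9023719 ]
(0, -0.045) [396.45869143 222.09771262]
(-0.07, 0.007) [255.89294336 375.84507035]
(-0.07, -0.007) [289.60904539 379.62217477]
stand [0.41537637 0.35786923] [0.38467988 0.20200365] [0.52161525 0.17455531] [0.55135267 0.33241591]
0.15885953458951546 -0.19445348554681793
0.1606371141186619 -0.1861956741156717
0.13833808501019326 -0.1850478636730568
0.13965925599701734 -0.1978257423793513
seat [0.52226627 0.25632379]
```

Bracket yaw is about -0.125 rad with its grasp point near (0.551, -0.241). Moving above it.

>>> servo_tool --series '[{"offset": [-5,-248,60],"rot": [0,0,0.125],"claw": -0.4},{"offset": [-5,-248,60],"rot": [0,0,0.125],"claw": -0.4},{"offset": [-5,-248,60],"rot": [0,0,0.125],"claw": -0.4},{"offset": [-5,-248,60],"rot": [0,0,0.125],"claw": -0.4},{"offset": [-5,-248,60],"rot": [0,0,0.125],"claw": -0.4},{"offset": [-5,-248,60],"rot": [0,0,0.125],"claw": -0.4},{"offset": [-5,-248,60],"rot": [0,0,0.125],"claw": -0.4},{"offset": [-5,-248,100],"rot": [0,0,0.125],"claw": -0.4},{"offset": [-5,-248,140],"rot": [0,0,0.125],"claw": -0.4},{"offset": [-5,-248,170],"rot": [0,0,0.125],"claw": -0.4},{"offset": [-5,-248,170],"rot": [0,0,0.125],"claw": -0.4},{"offset": [-5,-248,170],"rot": [0,0,0.125],"claw": -0.4}]'

```text
time_s: 9.13
position: [0.5513, -0.2441, 0.1253]
eef_rot: [3.139, -0.005, 3.016]
force: [0.2, -0.1, 1.1]
opening: 0.0596
```

```bash
python3 - <<'E'
from h import *
st()
for i in range(3): env.calibration('top')
x=snap('side','s4');x=cv2.imread('pics/s4.png');p=proj('side',[.551,-.241,.06])[0].astype(int)
cv2.imwrite('pics/g4.png',cv2.resize(x[p[1]-70:p[1]+50,p[0]-80:p[0]+80],None,fx=4,fy=4,interpolation=cv2.INTER_CUBIC))
print([np.round(env.get_state()['position'],4)])
E
```

```text
{'time_s': 9.1333, 'position': [0.5513, -0.2441, 0.1253], 'eef_rot': [3.1393, -0.0045, 3.0159], 'force': [0.222, -0.1362, 1.1368], 'opening': 0.0596, 'q': [-0.5851, 0.261, 1.8471, 0.0001, 1.0387, -2.0301]}
[array([ 0.5529, -0.245 ,  0.1281])]
```

View pics/g4.png

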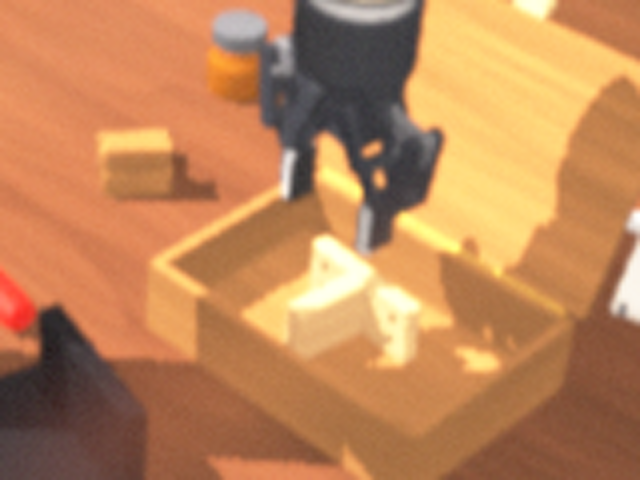

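The open fingers (crop (293,172) and (372,225)) straddle the rib at (335,300). I descend most of the way first.

>>> servo_tool --series '[{"offset": [0,3,40],"rot": [0,0,0],"claw": -0.4},{"offset": [0,3,75],"rot": [0,0,0],"claw": -0.4},{"offset": [0,3,95],"rot": [0,0,0],"claw": -0.2},{"offset": [0,3,95],"rot": [0,0,0],"claw": 0.2},{"offset": [0,3,95],"rot": [0,0,0],"claw": 0.4},{"offset": [0,3,95],"rot": [0,0,0],"claw": 0.4}]'

```text
time_s: 9.68
position: [0.5553, -0.2429, 0.0361]
eef_rot: [-3.139, 0.006, 3.017]
force: [0.9, -0.9, 0.5]
opening: 0.0255
```

```bash
python3 - <<'E'
from h import *
st()
P=[]
for i in range(4): snap('side','tmp'); P.append(env.get_state()['position'])
print(np.mean(P,0),np.std(P,0))
E
```

```text
{'time_s': 9.6833, 'position': [0.5553, -0.2429, 0.0361], 'eef_rot': [-3.1387, 0.0058, 3.0169], 'force': [0.8701, -0.8636, 0.4843], 'opening': 0.0255, 'q': [-0.5797, 0.3909, 1.8727, -0.0, 0.8715, -2.0258]}
[ 0.55484213 -0.24268443  0.03568614] [0.00040414 0.00025952 0.00050217]
```

>>> servo_tool --series '[{"offset": [3,1,5],"rot": [0,0,0],"claw": 0.4},{"offset": [3,1,5],"rot": [0,0,0],"claw": 1},{"offset": [3,1,5],"rot": [0,0,0],"claw": 1},{"offset": [3,1,5],"rot": [0,0,0],"claw": 1},{"offset": [3,1,5],"rot": [0,0,0],"claw": 1},{"offset": [3,1,5],"rot": [0,0,0],"claw": 1}]' --force 80

```text
time_s: 10.38
position: [0.5497, -0.24, 0.0273]
eef_rot: [3.141, -0.001, 3.017]
force: [-1.6, 1.2, 0.7]
opening: 0.0131
```

```bash
python3 - <<'E'
from h import *
P=[];F=[];O=[]
for i in range(4): snap('top','t5'); s=env.get_state(); P.append(s['position']);F.append(s['force']);O.append(s['eef_rot'])
print(np.mean(P,0),np.mean(F,0),np.mean(np.array(O)%(2*np.pi),0),s['opening'])
E
```

```text
[ 0.54972275 -0.23993031  0.02727835] [-1.51989876  0.16628975  1.60773231] [3.14140549 6.28258049 3.01686576] 0.013295136348355432
```

>>> servo_tool --series '[{"offset": [0,0,-15],"rot": [0,0,0],"claw": 1},{"offset": [0,0,-50],"rot": [0,0,0],"claw": 1},{"offset": [0,0,-85],"rot": [0,0,0],"claw": 1},{"offset": [0,0,-120],"rot": [0,0,0],"claw": 1},{"offset": [14,40,-140],"rot": [0,0,0.065],"claw": 1},{"offset": [176,495,-140],"rot": [0,0,0.065],"claw": 1},{"offset": [176,495,-140],"rot": [0,0,0.065],"claw": 1},{"offset": [176,495,-140],"rot": [0,0,0.065],"claw": 1},{"offset": [176,495,-140],"rot": [0,0,0.065],"claw": 1},{"offset": [176,495,-140],"rot": [0,0,0.065],"claw": 1},{"offset": [176,495,-140],"rot": [0,0,0.065],"claw": 1},{"offset": [176,495,-140],"rot": [0,0,0.065],"claw": 1},{"offset": [176,495,-140],"rot": [0,0,0.065],"claw": 1},{"offset": [176,495,-140],"rot": [0,0,0.065],"claw": 1},{"offset": [176,495,-140],"rot": [0,0,0.065],"claw": 1},{"offset": [176,495,-120],"rot": [0,0,0.065],"claw": 1},{"offset": [176,495,-80],"rot": [0,0,0.065],"claw": 1},{"offset": [176,495,-65],"rot": [0,0,0.065],"claw": 1},{"offset": [176,495,-65],"rot": [0,0,0.065],"claw": 1}]'

```text
time_s: 12.17
position: [0.4315, 0.2733, 0.0859]
eef_rot: [-3.136, -0.011, 2.955]
force: [-0.9, -0.9, -0.9]
opening: 0.0129
```

```bash
python3 - <<'E'
from h import *
s=st(); P=[];F=[];O=[];S=[]
for i in range(3):
    snap('side','s6'); snap('top','t6'); s=env.get_state(); P.append(s['position']);F.append(s['force']);O.append(s['eef_rot'])
    for c in ('side','top'):
        for l in('bracket','seat'):
            print(c,l,[(np.round(d['location'],4).tolist(),round(d['confidence'],2)) for d in env.place_of(c,l)][:3])
print(np.mean(P,0),np.mean(F,0),np.mean(np.array(O)%(2*np.pi),0))
p=proj('side',[.48,.26,.06])[0].astype(int);q=proj('top',[.48,.26,.06])[0].astype(int)
x=cv2.imread('pics/s6.png')[p[1]-50:p[1]+50,p[0]-65:p[0]+65];y=cv2.imread('pics/t6.png')[q[1]-50:q[1]+50,q[0]-65:q[0]+65]
print(p,q)
cv2.imwrite('pics/h6.png',cv2.resize(np.vstack([x,y]),None,fx=3,fy=3,interpolation=cv2.INTER_CUBIC))
E
```

```text
{'time_s': 12.1667, 'position': [0.4315, 0.2733, 0.0859], 'eef_rot': [-3.1355, -0.0109, 2.9552], 'force': [-0.8574, -0.8654, -0.8502], 'opening': 0.0129, 'q': [0.3655, 0.1333, 2.0837, 0.0007, 0.937, -1.0193]}
side bracket [([0.4777, 0.267, 0.073], 0.68)]
side seat [([0.2716, 0.2949, 0.0172], 0.88), ([0.5252, 0.2586, 0.017], 0.79), ([0.3623, -0.2116, 0.0186], 0.6)]
top bracket [([0.4799, 0.2666, 0.0657], 0.54)]
top seat [([0.487, 0.4889, 0.0139], 0.88), ([0.5194, 0.2577, 0.0138], 0.75), ([0.366, -0.2058, 0.0185], 0.71)]
side bracket [([0.4837, 0.2637, 0.0757], 0.74), ([0.5243, 0.2549, 0.018], 0.16)]
side seat [([0.49, 0.4887, 0.0142], 0.78), ([0.2706, 0.2949, 0.0189], 0.77), ([0.5256, 0.2591, 0.0168], 0.59)]
top bracket [([0.4853, 0.2621, 0.0721], 0.59)]
top seat [([0.518, 0.2575, 0.014], 0.9), ([0.3636, -0.2064, 0.0144], 0.85)]
side bracket [([0.481, 0.2637, 0.0747], 0.49), ([0.5248, 0.2596, 0.0165], 0.25)]
side seat [([0.274, 0.2942, 0.0154], 0.94), ([0.3626, -0.2104, 0.0151], 0.88), ([0.4887, 0.49, 0.0146], 0.79)]
top bracket [([0.4844, 0.2678, 0.0681], 0.47)]
top seat [([0.3628, -0.2046, 0.0173], 0.87), ([0.521, 0.2597, 0.0109], 0.76), ([0.4856, 0.4885, 0.0147], 0.74)]
[0.43705788 0.27282564 0.09261097] [-0.12164953  0.19685621 -1.34543181] [3.14157209 2.09455336 2.95156477]
[214 174] [183 223]
```

View pics/h6.png

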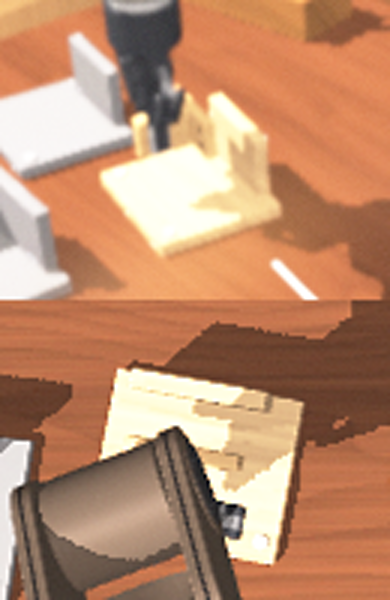

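Side view: the bracket hangs level and upright in the gripper, just in front of the stand's back board (crop (200,120) versus (240,150)). The numbers agree (lateral error ≤ 2 mm). I lower it to about 2 mm above the foot and approach.

>>> servo_tool --series '[{"offset": [0,0,30],"rot": [0,0,0],"claw": 1},{"offset": [0,0,50],"rot": [0,0,0],"claw": 1},{"offset": [0,0,55],"rot": [0,0,0],"claw": 1},{"offset": [-10,0,55],"rot": [0,0,0],"claw": 1},{"offset": [-20,0,55],"rot": [0,0,0],"claw": 1},{"offset": [-26,0,55],"rot": [0,0,0],"claw": 1},{"offset": [-30,0,55],"rot": [0,0,0],"claw": 1},{"offset": [-32,0,55],"rot": [0,0,0],"claw": 1},{"offset": [-32,0,55],"rot": [0,0,0],"claw": 1},{"offset": [-32,0,55],"rot": [0,0,0],"claw": 1}]'

```text
time_s: 13.9
position: [0.4682, 0.2669, 0.0373]
eef_rot: [-3.141, -0.0, 2.952]
force: [-0.5, 0.3, -1.1]
opening: 0.0129
```

```bash
cat >> h.py <<'E'
def avg(n=4):
    P=[];F=[];T=[];O=[]
    for i in range(n):
        env.grab_frame('side'); s=env.get_state(); P.append(s['position']);F.append(s['force']);T.append(s['wrist_torque']);O.append(s['eef_rot'])
    o=np.mean(np.unwrap(np.array(O),axis=0),0); y=-.19; c,d=np.cos(y),np.sin(y); f=np.mean(F,0); p=np.mean(P,0)
    print('pos',p.round(4),'rot',o.round(4),'T',np.mean(T,0).round(2),'t',round(s['time_s'],2),'open',round(s['opening'],4))
    r=p-[.522,.257,0]
    print('standframe pos',round(c*r[0]+d*r[1],4),round(-d*r[0]+c*r[1],4),' F x,y,z',np.round([c*f[0]+d*f[1],-d*f[0]+c*f[1],f[2]],2),'std',np.std(F,0).round(2))
E
python3 -c "
from h import *
avg()"
```

```text
pos [0.4679 0.267  0.0372] rot [-3.1414e+00 -4.0000e-04  2.9519e+00] T [ 0.01  0.04 -0.01] t 14.1 open 0.0134
standframe pos -0.055 -0.0004  F x,y,z [-0.   -0.2  -0.68] std [0.43 0.21 0.26]
```

>>> servo_tool --series '[{"offset": [-3,0,0],"rot": [0,0,0],"claw": 1},{"offset": [-5,0,0],"rot": [0,0,0],"claw": 1},{"offset": [-6,0,0],"rot": [0,0,0],"claw": 1},{"offset": [-6,0,0],"rot": [0,0,0],"claw": 1},{"offset": [-6,0,0],"rot": [0,0,0],"claw": 1}]'

```text
time_s: 14.52
position: [0.4743, 0.2659, 0.0373]
eef_rot: [3.142, 0.0, 2.952]
force: [-0.7, -0.2, -0.8]
opening: 0.0132
```

```bash
python3 -c "
from h import *
avg(3)
snap('top','t7');snap('side','s7')
q=proj('top',[.5,.26,.06])[0].astype(int);p=proj('side',[.5,.26,.06])[0].astype(int)
x=cv2.imread('pics/t7.png')[q[1]-30:q[1]+34,q[0]-50:q[0]+50];y=cv2.imread('pics/s7.png')[p[1]-32:p[1]+32,p[0]-50:p[0]+50]
cv2.imwrite('pics/i7.png',cv2.resize(np.vstack([x,y]),None,fx=5,fy=5,interpolation=cv2.INTER_CUBIC)[:600]) ; print(p,q)
o=cv2.resize(np.vstack([x,y]),None,fx=4.6,fy=4.6,interpolation=cv2.INTER_CUBIC); cv2.imwrite('pics/i7.png',o)"
```

```text
pos [0.4742 0.2659 0.0373] rot [3.1416e+00 1.0000e-04 2.9517e+00] T [0.01 0.04 0.03] t 14.67 open 0.013
standframe pos -0.0486 -0.0003  F x,y,z [-0.43  0.34 -1.11] std [0.23 0.2  0.43]
[219 171] [183 214]
```

View pics/i7.png

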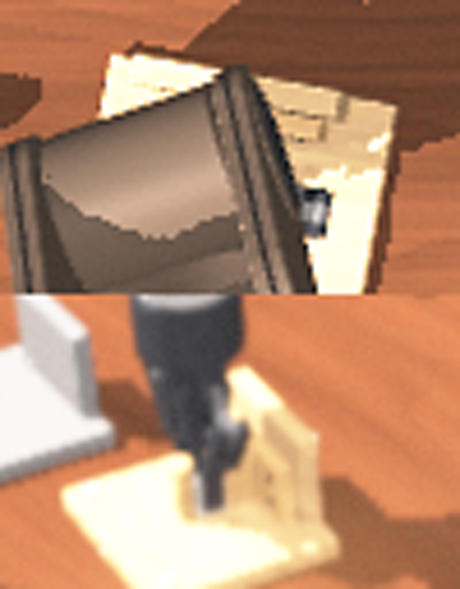

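```bash
python3 -c "
from h import *
y=-.19;c,d=np.cos(y),np.sin(y)
for n,u,v,z in [('plate rb',326,118,.061),('plate rf',322,142,.061),('board rf',336,121,.085),('board rb',350,97,.085)]:
    r=ray('top',(133+u/4.6-.4,184+v/4.6-.4),z)-[.522,.257,0]; print(n,np.round([c*r[0]+d*r[1],-d*r[0]+c*r[1]],4))
x=cv2.imread('pics/t7.png')[195:230,180:225]; cv2.imwrite('pics/j7.png',cv2.resize(x,None,fx=12,fy=12,interpolation=cv2.INTER_CUBIC))
"
```

```text
plate rb [ 0.0004 -0.0479]
plate rf [-0.0125 -0.0482]
board rf [-0.0007 -0.0557]
board rb [ 0.0129 -0.0605]
```

View pics/j7.png

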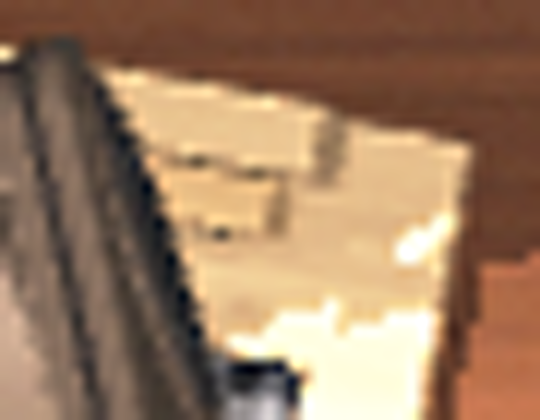

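```bash
python3 -c "
from h import *
y=-.19;c,d=np.cos(y),np.sin(y)
for n,u,v,z in [('plate rb',277,178,.061),('plate rf',266,232,.061),('board rf',310,178,.085),('board rb',322,108,.085)]:
    r=ray('top',(180+u/12-.46,195+v/12-.46),z)-[.522,.257,0]; print(n,np.round([c*r[0]+d*r[1],-d*r[0]+c*r[1]],4))
"
```

```text
plate rb [-0.0003 -0.0459]
plate rf [-0.0115 -0.0458]
board rf [ 0.0004 -0.0548]
board rb [ 0.0146 -0.0546]
```

Sharper corner readings put the plate about 1 mm too far right relative to the board. I shift +1 mm and creep into contact.

>>> servo_tool --series '[{"offset": [0,1,0],"rot": [0,0,0],"claw": 1},{"offset": [-1,1,0],"rot": [0,0,0],"claw": 1},{"offset": [-2,1,0],"rot": [0,0,0],"claw": 1},{"offset": [-2,1,0],"rot": [0,0,0],"claw": 1},{"offset": [-2,1,0],"rot": [0,0,0],"claw": 1}]'

```text
time_s: 15.18
position: [0.4746, 0.2667, 0.0369]
eef_rot: [-3.14, -0.004, 2.953]
force: [-4.6, 1.0, 1.6]
opening: 0.0131
```

```bash
python3 -c "
from h import *
avg(4)"
```

```text
pos [0.4746 0.2666 0.0369] rot [-3.1403 -0.004   2.9529] T [0.24 0.64 0.23] t 15.38 open 0.0133
standframe pos -0.0484 0.0005  F x,y,z [-5.45  0.17  1.55] std [0.26 0.19 0.44]
```

>>> servo_tool --series '[{"offset": [0,0,-0.6],"rot": [0,0,0],"claw": 1},{"offset": [-1,0,-0.6],"rot": [0,0,0],"claw": 1},{"offset": [-1.6,0,-0.6],"rot": [0,0,0],"claw": 1},{"offset": [-1.6,0,-0.6],"rot": [0,0,0],"claw": 1},{"offset": [-1.6,0,-0.6],"rot": [0,0,0],"claw": 1}]'

```text
time_s: 15.8
position: [0.4747, 0.2664, 0.0371]
eef_rot: [-3.139, -0.007, 2.954]
force: [-9.0, 0.8, 4.1]
opening: 0.0132
```

```bash
python3 -c "
from h import *
avg(5)"
```

```text
pos [0.4747 0.2664 0.0371] rot [-3.1391 -0.0074  2.9536] T [0.4  1.18 0.41] t 16.05 open 0.0131
standframe pos -0.0482 0.0003  F x,y,z [-10.49  -0.03   3.32] std [0.29 0.43 0.52]
```

>>> servo_tool --series '[{"offset": [0,0,-0.5],"rot": [0,-0.003,0],"claw": 1},{"offset": [0,0,-1],"rot": [0,-0.007,0],"claw": 1},{"offset": [-0.4,0,-1],"rot": [0,-0.007,0],"claw": 1},{"offset": [-0.4,0,-1],"rot": [0,-0.007,0],"claw": 1},{"offset": [-0.4,0,-1],"rot": [0,-0.007,0],"claw": 1}]'

```text
time_s: 16.47
position: [0.4747, 0.2662, 0.0373]
eef_rot: [-3.139, -0.001, 2.953]
force: [-9.0, 3.0, -0.2]
opening: 0.0126
```

```bash
python3 -c "
from h import *
avg(5)"
```

```text
pos [0.4747 0.2662 0.0373] rot [-3.1387e+00 -1.2000e-03  2.9534e+00] T [0.47 1.2  0.43] t 16.72 open 0.0133
standframe pos -0.0482 0.0001  F x,y,z [-8.72  1.41 -0.06] std [0.22 0.53 0.38]
```

>>> servo_tool --series '[{"offset": [-0.5,0,-0.3],"rot": [0,-0.002,0],"claw": 1},{"offset": [-1.2,0,-0.5],"rot": [0,-0.004,0],"claw": 1},{"offset": [-1.2,0,-0.5],"rot": [0,-0.004,0],"claw": 1},{"offset": [-1.2,0,-0.5],"rot": [0,-0.004,0],"claw": 1},{"offset": [-1.2,0,-0.5],"rot": [0,-0.004,0],"claw": 1},{"offset": [-1.2,0,-0.5],"rot": [0,-0.004,0],"claw": 1}]'

```text
time_s: 17.22
position: [0.4748, 0.2661, 0.0373]
eef_rot: [-3.138, 0.0, 2.954]
force: [-10.2, 3.5, -0.8]
opening: 0.0132
```

```bash
python3 -c "
from h import *
avg(6);avg(6)"
```

```text
pos [0.4748 0.2661 0.0373] rot [-3.1381e+00  2.0000e-04  2.9537e+00] T [0.67 1.54 0.53] t 17.52 open 0.0132
standframe pos -0.0481 -0.0  F x,y,z [-10.05   1.98  -0.68] std [0.44 0.35 0.28]
pos [0.4748 0.2661 0.0373] rot [-3.1381e+00  2.0000e-04  2.9537e+00] T [0.67 1.55 0.52] t 17.82 open 0.013
standframe pos -0.0481 -0.0  F x,y,z [-10.54   1.67  -0.46] std [0.51 0.42 0.28]
```

>>> servo_tool --series '[{"offset": [-0.4,0,0],"rot": [0,0,0],"claw": 1},{"offset": [-0.7,0,0],"rot": [0,0,0],"claw": 1},{"offset": [-0.7,0,0],"rot": [0,0,0],"claw": 1},{"offset": [-0.7,0,0],"rot": [0,0,0],"claw": 1},{"offset": [-0.7,0,0],"rot": [0,0,0],"claw": 1},{"offset": [-0.7,0,0],"rot": [0,0,0],"claw": 1}]'

```text
time_s: 18.32
position: [0.4748, 0.266, 0.0373]
eef_rot: [-3.138, -0.001, 2.954]
force: [-12.0, 4.7, 1.4]
opening: 0.0127
```

```bash
python3 -c "
from h import *
avg(8)
snap('top','t9');snap('side','s9')
for l in('lid_tab','bracket','jar','vise_block','driver'):
  for c in('top','side'): print(l,c,[(np.round(d['location'],3).tolist(),round(d['confidence'],2)) for d in env.place_of(c,l)][:1])
x=cv2.imread('pics/t9.png')[195:230,180:225]
a=cv2.resize(x,None,fx=9,fy=9,interpolation=cv2.INTER_CUBIC); p=proj('side',[.5,.26,.06])[0].astype(int)
b=cv2.imread('pics/s9.png')[p[1]-35:p[1]+35,p[0]-45:p[0]+45]; b=cv2.resize(b,(405,315),interpolation=cv2.INTER_CUBIC)
cv2.imwrite('pics/k9.png',np.hstack([a[:,:395],b]))
avg(8)"
```

```text
pos [0.4748 0.266  0.0373] rot [-3.1377e+00 -1.4000e-03  2.9539e+00] T [0.75 1.77 0.56] t 18.72 open 0.0133
standframe pos -0.0481 -0.0  F x,y,z [-12.78   1.63   1.51] std [0.5  0.43 0.5 ]
lid_tab top [([0.717, -0.257, 0.224], 0.56)]
lid_tab side [([0.724, -0.258, 0.225], 0.62)]
bracket top [([0.523, 0.258, 0.014], 0.64)]
bracket side [([0.52, 0.256, 0.021], 0.78)]
jar top [([0.748, 0.008, -0.001], 0.71)]
jar side [([0.751, 0.012, 0.001], 0.85)]
vise_block top [([0.608, -0.017, 0.002], 0.71)]
vise_block side [([0.605, -0.019, 0.001], 0.73)]
driver top [([0.44, 0.006, -0.001], 0.89)]
driver side [([0.438, 0.006, 0.001], 0.71)]
pos [0.4748 0.266  0.0373] rot [-3.1377e+00 -1.4000e-03  2.9539e+00] T [0.74 1.78 0.55] t 19.72 open 0.0129
standframe pos -0.0481 -0.0  F x,y,z [-12.59   1.81   1.54] std [0.34 0.39 0.26]
```

View pics/k9.png

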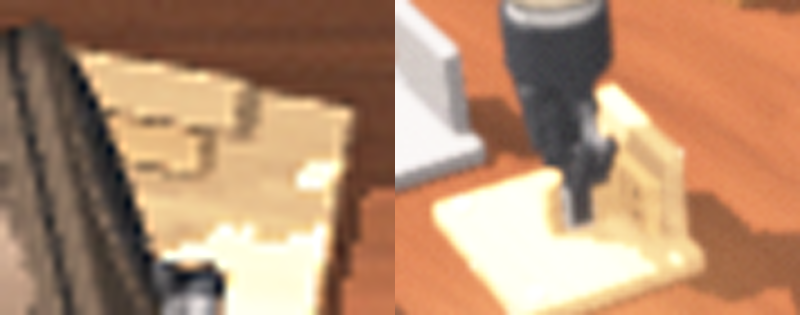

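The plate sits flush on the board (left crop: plate end at (206,130), board end at (240,90)). The push is steady at about 12.5 N, the lid is on its stop and the bystanders haven't moved. I'm handing in.

```bash
python3 -c "
from h import *
print(env.close_job())"
```

```text
the job is handed in; nothing more can be done
None
```

I opened the lid by its tab, carried the T-bracket to the plywood stand and handed in with it still gripped and pressed against the back board. Total time was about 20 s of the 70 s.

My last checks showed:
- **Push:** steady at about 12.6 N along the board's axis over the final second, or roughly 12.3 N after subtracting the free-air reading. There was also about 1.7 N sideways.
- **Position:** my pose and corner readings put the bracket within about 1 mm of the centre, with tilt and yaw below about 0.004 rad. The trained networks agreed to within their few millimetres.
- **Lid:** the tab was found at about (0.72, -0.26, 0.225), which matches the stop at 1.95 rad.
- **Other things:** jar, block and driver were found where they started, within a few millimetres.

One check was less certain. While pressing, the hand felt about 2.5 N more upward force than in free air. I took this as friction on the board, because the estimated gap above the foot board was about 2 mm. I inferred that gap from the arm's own readings and could not see it directly.

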